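Show a spatula's size for the stall's photo

ROBOT

A 7-joint arm with a two-finger parallel gripper is mounted at the origin on the work surface. World frame = base frame: x ahead of the robot, y to its left, z up, the work surface at z = 0. Lengths are in m, angles in rad, forces in N, time in s.
With the tool pointing down it reaches from about 0.4 to 0.85 m from the base axis. Payload 4.5 kg.
Tool frame: the origin (TCP) lies midway between the tips of the shut fingers; the grasp point (between the pads) lies 19 mm behind it; z points along the fingers, y is the direction in which the jaws open and shut (so a half turn about z gives the same grasp; the last joint's range is limited). The gripper opens to 88 mm and grips with 3 to 60 N. Pads are 18 mm wide; open, the fingers measure 123 mm over their backs; the gripper's body (75 mm by 187 mm) begins 45 mm behind the grasp point.
Start: joints at [-1.25, 0.689, -0.195, 1.565, 0.157, 0.902, -0.215], TCP at [0.177, 0.6, 0.239] pointing down, gripper open.
Joint ranges: [-3.01, 3.01], [-0.46, 2.08], [-1.47, 1.51], [0.13, 2.56], [-1, 4.14], [0.04, 2.09], [-2.66, 2.66]. Speed limits (rad/s): [2.57, 2.57, 3.14, 3.14, 3.14, 3.14, 3.14].

INTERFACE

Orientations are given as a unit quaternion [x, y, z, w].
In Python, from rig import ctrl gives the robot as it stands.
- The arm moves only by the shell command python3 -m inch 'ROWS' [FORCE]. ROWS is JSON, one flat list of numbers, 5 for each row, row after row: the finger opening in mm, from 0 to 88.1, then the shift along the tool's x, y, z in mm, then the turn about the tool's z in rad. A call has 1 to 10 rows; each row is the pose to reach, as a shift and turn from the pose commanded when the call began, along the tool's axes at that moment; what a row does not reach only later rows make up. A row lasts 1/8 s, in which the tool goes at most 62.5 mm and 10.7 degrees, less where a joint would pass 70% of its speed; a pose out of reach is approached as far as the arm can. A call with a gripper value outside its range is refused whole. The fingers move at their own pace and stop on an object; FORCE is the grip in N (left out, the last holds). Time passes only in rows, so rows that repeat a pose let the fingers close. It gives the time, the measured TCP pose, the force and the opening at its end, in the units of the state.
- ctrl.get_state(): the state, without advancing time (a new reading comes with each control period).
- ctrl.get_image(name): name is "scene" or "top"; returns the picture (420x560x3 uint8, red, green, blue); there is no depth.
- ctrl.camera_info(name): a dict with "intrinsics" (3x3 intrinsics, pixels), "k1" (the pictures are not rectified: a ray, as slopes to the right and down, at radius r is drawn at 1 + k1 r^2 times it, then the intrinsics apply), "R" (3x3) and "t" (3): a world point X has camera coordinates R X + t. Camera axes: x right, y down, z forward; pixel columns grow to the right and rows downward; lengths in m; the calibration is good to about 2 mm. A picture is of the moment at which its call begins. camera_info takes no time and is no camera call.
- ctrl.job_done(): hands the job in, once; it reports no verdict.
The state is a dict: "clock": time; "joint_positions": joint angles; "qvel": joint speeds; "joint_efforts": joint torques, N m; "ee_pos": TCP position; "tcp_rot": TCP orientation; "ft_force": force on the tool from outside, world axes, zero at the start; "moment": the same for the moment, N m; "opening": finger opening in m.
Only numpy, scipy, OpenCV 4.12 (cv2) and the standard library are available. Lean on these libraries where they do the work, as an engineer would, in place of code of your own. Each camera call takes 0.05 s, during which the arm holds its last target. There are 200 camera calls.

TASK

For the web-shop photo, pick up the pale wooden spatula and lay it, without dropping it, flat and lengthwise inside the white paper strip of the dark size board and let go of it. Then pull the sprung size rod out by its green grip post until the tip of its brass pointer stands over the red mark line, and finish while still holding it there against its spring. Leave the other goods where they are.

Things in the scene. Friction and masses are not known exactly. Their poses are not given: they have to be found in the camera images.
- board: Fixed dark wooden size board, 400 x 190 mm, 12 mm thick, lying on the table. Origin: centre of its underside. Its x axis runs along its length, in the direction in which the rod is pulled out; y across; z up. The white paper strip lies along the +y half; the rod's brass tube lies along the -y half at y = -45 mm (tube and its wooden block: x -194 to -26 mm, up to 46 mm above the table).
- strip (a point): Centre of the white paper strip (280 mm along the board's x, 80 mm across) on the board's top face, 12 mm above the table; axes as the board's.
- mark: The red length mark: a thin red line on the board's top face that crosses under the rod, with a small red block (10 x 12 x 8 mm) at its outer end. Fixed for the run, at a place along the board that varies. Origin: middle of the line, right below the rod's axis, at the board's top face; its x axis is the board's x (pull direction).
- size_rod (a joint): Extension of the size rod in m: 0 fully home, grows as it is pulled out along the board's +x, end stop at 0.125. An inner spring always pulls it home: about 4 N at 0, rising 50 N per m (6.5 to 9.5 N at the mark). It slips straight back if let go.
- rod_tip (a point): Tip of the rod's brass pointer, on the rod's axis, 34 mm above the table; moves with the rod; axes as the board's. Its x in the mark's frame is 0 when the rod is at the mark; the extension needed from home is 53 to 103 mm.
- rod_grip (a point): Middle of the upper part of the green grip post on the rod, 78 mm above the table; moves with the rod; axes as the board's. The post is 20 x 20 mm (sides along the board's x and y) and stands from 22 to 100 mm above the table; it is 40 mm behind the pointer tip along the rod. With the rod home there are 31 mm clear between the post and the tube's mouth.
- spatula: Loose pale wooden spatula, 230 mm long, lying flat, about 60 g. Origin: on its underside, halfway along its length. x axis along its length towards the blade, z up. Handle: 16 mm wide, 14 mm thick, from x = -115 to +35 mm; blade: 56 mm wide, 8 mm thick, from x = +30 to +115 mm. It balances near x = +20 mm. It may lie either way round on the strip.
- spatula_blade (a point): Middle of the blade's end edge, on the underside (x = +115 mm on the spatula).
- spatula_tail (a point): Middle of the handle's end, on the underside (x = -115 mm on the spatula).
- spoon: Loose dark wooden spoon, about 205 mm long, 12 mm thick, with a round bowl of 52 mm; not to be used; it and the spatula swap sides of the table at random. Origin: underside, in the handle.
- mug: Blue mug, 80 mm wide, 90 mm high, a bystander. Origin: centre of its underside.
- bowl: Wooden bowl, 130 mm wide, 60 mm high, a bystander. Origin: centre of its underside.
- lighthouse: White model lighthouse, 72 mm wide, 165 mm high, a bystander. Origin: centre of its underside.
- mill: Dark turned pepper mill, 56 mm wide, 155 mm high, a bystander. Origin: centre of its underside.
There are look-alikes about, which are no part of the job. Of the things that look like the spatula, the larger one is meant.

How it is judged:
On the way, in this order (a step that is already met when the one before it is completed fails the run):
1. the spatula lies flat, lengthwise inside the white paper strip, released (x of spatula_blade in the frame of strip between -0.148 and 0.148 m and x of spatula_tail in the frame of strip between -0.148 and 0.148 m and y of spatula_blade in the frame of strip between -0.022 and 0.022 m and y of spatula_tail in the frame of strip between -0.022 and 0.022 m and z of spatula in the frame of strip between -0.006 and 0.006 m and angle between spatula's own z axis and vertical below 0.08 rad and contact force between the fingers and spatula below 0.1 N and linear speed of spatula below 0.02 m/s), for 0.3 s.
2. the rod's pointer is held over the red mark by the gripper, spatula still in place (all of step 1 and x of rod_tip in the frame of mark between -0.006 and 0.006 m and velocity of joint size_rod between -0.01 and 0.01 m/s and contact force between the fingers and size_rod above 3 N and contact force between size_rod and spatula below 0.2 N), for 0.3 s.
At the end, for the whole second after the job is handed in: Spatula flat on the white paper strip, released, at rest, both ends within 22 mm of the strip's long centre line and 148 mm of its middle; rod tip within 6 mm of the red mark along the board, still, held by the fingers (over 3 N) and not by the spatula, through the last second (all of step 2); the arm keeps its last pose, push and grip.
It fails at once if one of the other goods is moved by more than 30 mm (distance of any of spoon, mug, bowl, lighthouse, mill from where it was at the start of the episode above 0.03 m).
It fails at once if the spatula is dropped from over 60 mm above the table (height (world z) of spatula above 0.06 m and contact force between the fingers and spatula below 0.05 N).
It also fails if it takes over 53 s, if anything falls off the work surface, if the arm or the gripper's body presses on something with over 40 N, if the wrist force passes 120 N, or if a joint passes its speed limit or range.

## Working session

There is one attempt and no reset: what is moved stays moved. The work goes in short steps, Python scripts to look and compute and a shell command to move; the robot and the scene stay as the last step left them, time stands still between calls to the robot, and variables do not carry over. Pictures are saved under pics/ and viewed, about 8 in all and at most 12, crops included, and the job is handed in when it is done.

```bash
ls && mkdir -p pics
python3 - <<'E'
from rig import ctrl
import cv2,json
for n in("scene","top"):
    cv2.imwrite(f"pics/{n}0.png",ctrl.get_image(n)[:,:,::-1]); print(n,ctrl.camera_info(n))
s=ctrl.get_state();print({k:s[k] for k in("clock","ee_pos","tcp_rot","opening","ft_force")})
E
```

```text
pics
scene {'intrinsics': array([[380.40807572,   0.        , 277.73982405],
       [  0.        , 380.40807572, 215.58149062],
       [  0.        ,   0.        ,   1.        ]]), 'k1': -0.01732126848434079, 'R': array([[-0.58126344,  0.81348005,  0.01957101],
       [ 0.45957697,  0.34804393, -0.81710124],
       [-0.67150713, -0.46595669, -0.57616191]]), 't': array([ 0.25475124, -0.21703236,  1.47466402])}
top {'intrinsics': array([[438.83994082,   0.        , 283.79879166],
       [  0.        , 438.83994082, 216.38895981],
       [  0.        ,   0.        ,   1.        ]]), 'k1': 0.013149239793374018, 'R': array([[ 2.45751801e-02, -9.99697621e-01, -8.53219248e-04],
       [-9.95907353e-01, -2.44077342e-02, -8.70218805e-02],
       [ 8.69747417e-02,  2.98830571e-03, -9.96206035e-01]]), 't': array([0.0764875 , 0.5604463 , 1.44866861])}
{'clock': 0.1, 'ee_pos': array([0.1766721 , 0.59889367, 0.23799638]), 'tcp_rot': array([ 1.42867368e-01,  9.89741483e-01, -8.42139609e-04, -5.15405808e-05]), 'opening': 0.0883175512185176, 'ft_force': array([-0.35099214,  0.51724112,  0.92029712])}
```

View pics/top0.png

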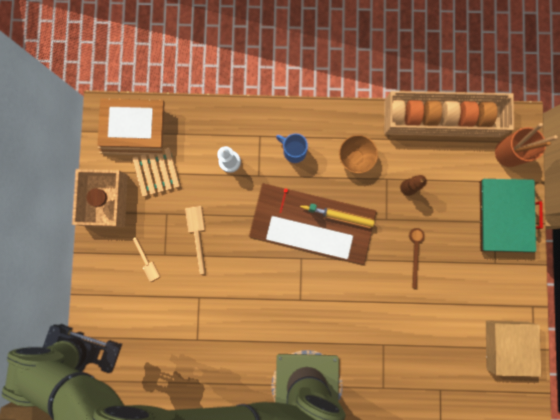

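View pics/scene0.png

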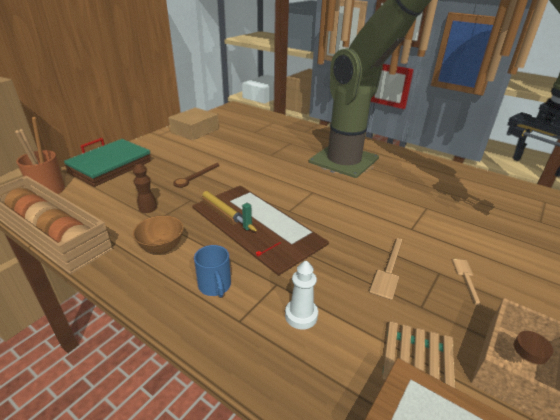

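The top view shows two pale spatulas: A, blade (194,215) to tail (201,273), about 58 px long, and B, (137,240) to (152,275), about 38 px. A is the larger, so it is the one meant. The board is centred near (313,223), with its pull direction towards image left. The red mark is at (285,195), the pointer tip at about (302,207), and the green post at about (313,210). The scene view shows the same objects: A at (388,270), B at (466,280), the post at (247,217) and the mark at (266,249).

I'll confirm with an enlarged crop and sample the colours.

```bash
cat > h.py <<'E'
import numpy as np,cv2
from rig import ctrl
C={n:ctrl.camera_info(n) for n in("scene","top")}
def ray(n,p):
    c=C[n];K=c["intrinsics"]
    d=cv2.undistortPoints(np.array([[p]],float),K,np.array([c["k1"],0,0,0.]))[0,0]
    return -c["R"].T@c["t"], c["R"].T@np.r_[d,1]
def onz(n,p,z):
    o,d=ray(n,p);return o+d*(z-o[2])/d[2]
def proj(n,X):
    c=C[n];return cv2.projectPoints(np.array([X],float),cv2.Rodrigues(c["R"])[0],c["t"],c["intrinsics"],np.array([c["k1"],0,0,0.]))[0][0,0]
def tri(ps,pt):
    o1,d1=ray("scene",ps);o2,d2=ray("top",pt)
    a=np.linalg.lstsq(np.c_[d1,-d2],o2-o1,rcond=None)[0]
    A,B=o1+a[0]*d1,o2+a[1]*d2
    return (A+B)/2,np.linalg.norm(A-B)
E
python3 - <<'E'
import cv2,numpy as np
t=cv2.imread("pics/top0.png");s=cv2.imread("pics/scene0.png")
def cr(im,x,y,w,h,W,H): return cv2.resize(im[y:y+h,x:x+w],(W,H),interpolation=cv2.INTER_CUBIC)
a=cr(t,125,200,90,80,360,320); b=cr(t,245,180,135,87,434,280)
c=cr(s,360,230,130,75,416,240); d=cr(s,190,180,140,93,360,240)
o=np.zeros((600,800,3),np.uint8);o[:320,:360]=a;o[:280,362:796]=b;o[340:580,:416]=c;o[340:580,420:780]=d
cv2.imwrite("pics/crops.png",o)
h=cv2.cvtColor(t,cv2.COLOR_BGR2HSV)
for n,p in dict(sp=(194,218),h=(199,250),table=(220,240),strip=(310,238),red=(285,194),green=(314,211),tipp=(304,207)).items(): print(n,h[p[1],p[0]])
h=cv2.cvtColor(s,cv2.COLOR_BGR2HSV)
for n,p in dict(sp=(386,284),h=(396,253),table=(350,270),red=(266,250),green=(247,215)).items(): print(n,h[p[1],p[0]])
E
```

```text
sp [ 18 114 241]
h [ 16 123 226]
table [ 16 153 193]
strip [ 45   2 245]
red [  4 196 161]
green [45 36 71]
tipp [ 21 179 216]
sp [ 17 113 192]
h [ 16 113 194]
table [ 16 127 141]
red [  2 193 143]
green [ 76 123 104]
```

View pics/crops.png

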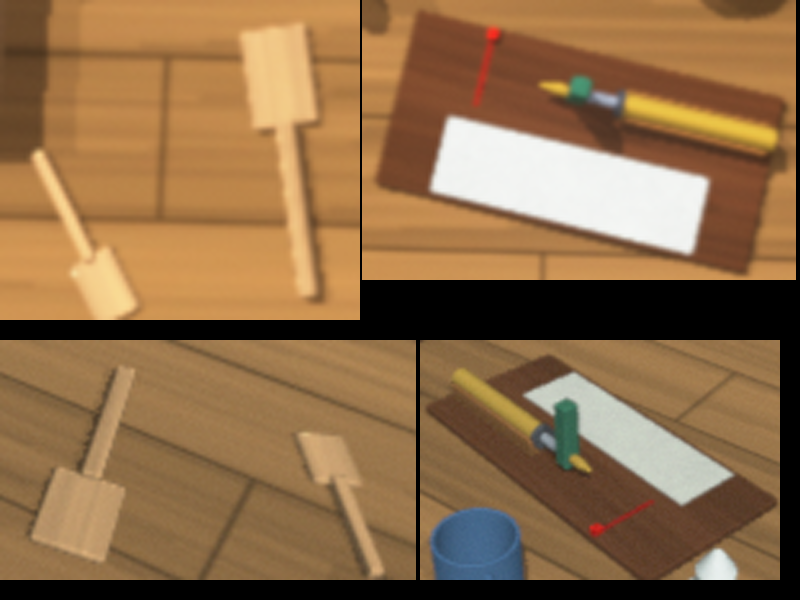

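The crop confirms it: A (at right in the top crop, with the larger blade) is the target, and B is the smaller look-alike. The board crop shows the strip, the mark line with its red block at the top end, the post and the pointer clearly. Now I'll measure them.

```bash
cat > m.py <<'E'
from h import *
def big(mask):
    cs,_=cv2.findContours(mask.astype(np.uint8),cv2.RETR_EXTERNAL,cv2.CHAIN_APPROX_NONE)
    return max(cs,key=cv2.contourArea)[:,0,:].astype(np.float32)
def win(m,x,y,w,h):
    o=np.zeros(m.shape,bool);o[y:y+h,x:x+w]=m[y:y+h,x:x+w];return o
E
python3 - <<'E'
from m import *
np.set_printoptions(precision=4,suppress=True)
im={n:cv2.imread(f"pics/{n}0.png") for n in C}
hs={n:cv2.cvtColor(im[n],cv2.COLOR_BGR2HSV).astype(int) for n in C}
H=lambda n,i:hs[n][:,:,i]
# strip
q={}
for n,w in dict(top=(245,205,135,65),scene=(215,180,110,70)).items():
    c=big(win((H(n,1)<50)&(H(n,2)>150),*w)); M=cv2.moments(c); 
    q[n]=np.array([M['m10']/M['m00'],M['m01']/M['m00']])
    P=np.array([onz(n,p,.012)[:2] for p in c],np.float32); r=cv2.minAreaRect(P); print("strip",n,q[n],r)
    print(cv2.boxPoints(r).tolist())
print("strip tri",tri(q["scene"],q["top"]))
# spatula
for n,w in dict(top=(180,200,28,80),scene=(365,232,45,68)).items():
    V=H(n,2);m=win(V>(215 if n=="top" else 165),*w)
    m=cv2.morphologyEx(m.astype(np.uint8),cv2.MORPH_OPEN,np.ones((2,2)))
    c=big(m);P=np.array([onz(n,p,.011)[:2] for p in c],np.float32)
    r=cv2.minAreaRect(P);print("spat",n,cv2.contourArea(c),r);print(cv2.boxPoints(r).tolist(), cv2.boxPoints(cv2.minAreaRect(c)).tolist())
# red
for n,w in dict(top=(270,180,30,35),scene=(245,235,45,30)).items():
    m=win(((H(n,0)<8)|(H(n,0)>172))&(H(n,1)>(210 if n=='top' else 165))&(H(n,2)>90),*w)
    ys,xs=np.nonzero(m);print("red",n,list(zip(xs,ys))[:60])
# green
for n,w in dict(top=(295,195,40,35),scene=(235,195,30,45)).items():
    m=win((H(n,0)>55)&(H(n,0)<95)&(H(n,1)>70),*w)
    c=big(m);print("green",n,c.min(0),c.max(0),cv2.minAreaRect(c))
E
```

```text
strip top [309.2644 237.0283] ((0.4919150471687317, 0.003017321228981018), (0.28290724754333496, 0.08282215893268585), 77.78960418701172)
[[0.4215230345726013, -0.12647774815559387], [0.5024715662002563, -0.14399480819702148], [0.5623070597648621, 0.1325123906135559], [0.48135852813720703, 0.15002945065498352]]
strip scene [273.0481 218.2719] ((0.49014225602149963, 0.0029083192348480225), (0.28011661767959595, 0.08081568032503128), 77.8404312133789)
[[0.42113977670669556, -0.12549644708633423], [0.5001423358917236, -0.1425190567970276], [0.5591447353363037, 0.13131308555603027], [0.48014217615127563, 0.14833569526672363]]
strip tri (array([0.488 , 0.0087, 0.0036]), np.float64(0.01536187498069147))
spat top 476.0 ((0.4716382622718811, 0.37781569361686707), (0.2286699414253235, 0.052486684173345566), 10.407285690307617)
[[0.3544435501098633, 0.3829733431339264], [0.3639249801635742, 0.3313501179218292], [0.5888329744338989, 0.37265804409980774], [0.579351544380188, 0.4242812693119049]] [[185.43995666503906, 208.0800018310547], [200.83995056152344, 205.87998962402344], [210.419967651367
[... 2159 characters left out ...]
 np.int64(251)), (np.int64(259), np.int64(251)), (np.int64(260), np.int64(251)), (np.int64(262), np.int64(251)), (np.int64(263), np.int64(251)), (np.int64(264), np.int64(251)), (np.int64(265), np.int64(251)), (np.int64(266), np.int64(251)), (np.int64(256), np.int64(252)), (np.int64(257), np.int64(252)), (np.int64(258), np.int64(252)), (np.int64(259), np.int64(252)), (np.int64(260), np.int64(252)), (np.int64(261), np.int64(252)), (np.int64(262), np.int64(252)), (np.int64(263), np.int64(252)), (np.int64(264), np.int64(252)), (np.int64(256), np.int64(253))]
green top [310. 204.] [315. 210.] ((312.5, 207.0), (6.0, 5.0), 90.0)
green scene [243. 203.] [251. 229.] ((247.0, 216.0), (8.0, 26.0), 0.0)
```

Run:
```python
from m import *
np.set_printoptions(precision=4,suppress=True)
T=lambda u,v:((u+.5)/4-.5+125,(v+.5)/4-.5+200)
S=lambda u,v:((u+.5)/3.2-.5+360,(v-340+.5)/3.2-.5+230)
B=lambda u,v:((u-362+.5)/3.215-.5+245,(v+.5)/3.215-.5+180)
D=lambda u,v:((u-420+.5)/2.571-.5+190,(v-340+.5)/2.58-.5+180)
for n,a,b in(("blade end R",(241,33),(33,537)),("blade end L",(302,24),(104,560)),("neckside R",(317,121),(124,487)),("neckside L",(255,130),(54,468)),("tail",(308,297),(126,368))):
    print(n,*tri(S(*b),T(*a)),"top@8mm",onz("top",T(*a),.008),"sc",onz("scene",S(*b),.008))
sc=np.array([.491,.003,.012]);th=np.radians(77.82);ex=np.array([np.cos(th),np.sin(th),0]);ey=np.array([-ex[1],ex[0],0])
f=lambda X:np.array([(X-sc)@ex,(X-sc)@ey,X[2]])
print("strip frame:")
for n,a in(("blk",(493,35)),("line",(485,70)),("line",(477,105))): print(n,f(onz("top",B(*a),.020 if n=="blk" else .012)))
for n,a in(("blk",(596,529)),("line",(625,516)),("line end",(653,502))): print(n,"sc",f(onz("scene",D(*a),.020 if n=="blk" else .012)))
print("tip",f(onz("top",B(539,87),.034)),f(onz("scene",D(591,471),.034)))
p,e=tri(D(591,471),B(539,87));print("tip tri",f(p),e)
p,e=tri(D(566,405),B(580,87));print("posttop tri",f(p),p,e, f(onz("top",B(580,88),.1)),f(onz("scene",D(566,405),.1)))
for n,a in(("c",(419,10)),("c",(784,99)),("c",(748,272)),("c",(377,185))): print("board corner",f(onz("top",B(*a),.012)))
```

```text
blade end R [0.5891 0.4011 0.021 ] 0.04921642077541086 top@8mm [0.5806 0.4271 0.008 ] sc [0.5904 0.3767 0.008 ]
blade end L [ 0.5826  0.4025 -0.0023] 0.051762934813902005 top@8mm [0.5896 0.3756 0.008 ] sc [0.5806 0.428  0.008 ]
neckside R [ 0.4999  0.3863 -0.0026] 0.05146757687107806 top@8mm [0.5074 0.3596 0.008 ] sc [0.4991 0.4118 0.008 ]
neckside L [0.5084 0.3845 0.0193] 0.05257073415904929 top@8mm [0.4985 0.4116 0.008 ] sc [0.5117 0.359  0.008 ]
tail [0.3599 0.3599 0.0122] 0.0009012513413657503 top@8mm [0.3596 0.3611 0.008 ] sc [0.3545 0.3582 0.008 ]
strip frame:
blk [ 0.1149 -0.1345  0.02  ]
line [ 0.1146 -0.0974  0.012 ]
line [ 0.1141 -0.0593  0.012 ]
blk sc [ 0.1179 -0.1381  0.02  ]
line sc [ 0.1147 -0.0964  0.012 ]
line end sc [ 0.1169 -0.059   0.012 ]
tip [ 0.0552 -0.0907  0.034 ] [ 0.0551 -0.0924  0.034 ]
tip tri [ 0.0548 -0.0913  0.0332] 0.0013241801371709308
posttop tri [ 0.0161 -0.0929  0.0985] [ 0.5852 -0.0008  0.0985] 0.00018604782300767842 [ 0.016  -0.0917  0.1   ] [ 0.0179 -0.0944  0.1   ]
board corner [ 0.1977 -0.1432  0.012 ]
board corner [-0.1988 -0.1414  0.012 ]
board corner [-0.2017  0.0443  0.012 ]
board corner [0.1962 0.0472 0.012 ]
```

Comparing the two views (my blade corner labels were swapped in the scene view):
- **Blade:** the corners agree to 1 mm at z = 8 mm.
- **Tail:** it triangulates to z ≈ 12 mm. The length is 229 mm and the yaw 10.6°.
- **Strip:** the centre agrees to 2 mm at z = 12 mm.
- **Tip and post top:** they triangulate to z = 33 mm and 98.5 mm.
- **Mark:** at strip x = 0.115, with the tip at 0.055, so about 60 mm of pull.

The gripper body would foul the 100 mm post if I grasped near the strip's middle. I'll grasp at spatula x ≈ +12 mm and lay it blade towards board −x, shifted about 27 mm to −x.

```bash
python3 -m inch '[88,-36,-12,0,-0.05, 60,-80,-26,10,-0.12, 50,-124,-42,30,-0.2, 46,-168,-56,50,-0.28, 46,-212,-70,70,-0.35, 46,-256,-86,90,-0.42, 46,-296,-100,110,-0.471, 46,-332,-112,128,-0.471, 46,-356,-120,138,-0.471, 46,-356,-120,138,-0.471]' 30
python3 - <<'E'
from m import *
im=[ctrl.get_image(n) for n in("top","scene")]
a=cv2.resize(im[0][180:290,150:250],(400,440),interpolation=cv2.INTER_CUBIC)
b=cv2.resize(im[1][200:310,335:435],(400,440),interpolation=cv2.INTER_CUBIC)
cv2.imwrite("pics/app.png",np.hstack([a,b])[:,:,::-1])
s=ctrl.get_state();print(s["clock"],s["ee_pos"],s["tcp_rot"],s["joint_positions"],s["opening"])
E
```

```text
clock: 1.35
ee_pos: [0.4858, 0.3809, 0.0994]
tcp_rot: [-0.09, 0.996, -0.001, -0.0]
ft_force: [0.3, 0.5, -0.5]
opening: 0.046
1.45 [0.48315162 0.38478282 0.10085929] [-9.23815360e-02  9.95723378e-01  6.13971859e-04 -4.78062790e-04] [-0.56852295  0.87315442 -0.32175501  1.69081505  0.41211848  0.64508361
  0.6402989 ] 0.04612970029010638
```

View pics/app.png

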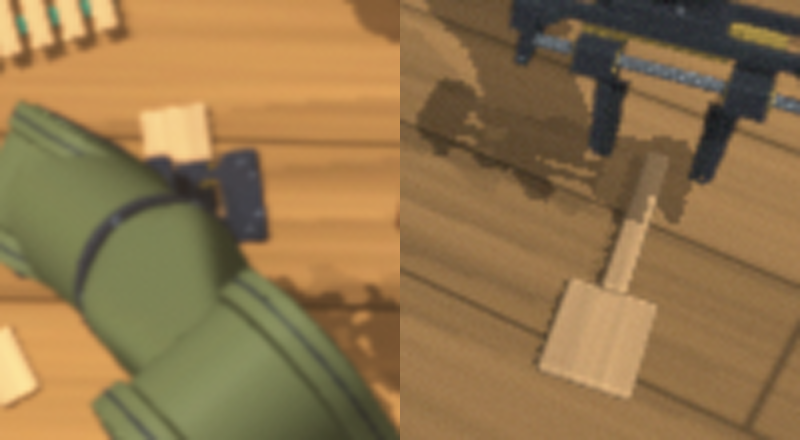

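The fingers (crop tips at (600,152) and (702,178)) straddle the spatula's axis at the planned yaw, with the blade clear ahead at crop (598,338). I'll descend and close.

```bash
python3 -m inch '[46,0,0,40,0, 46,0,0,75,0, 46,0,0,90,0, 46,0,0,95,0, 46,0,0,95,0, 0,0,0,95,0, 0,0,0,95,0, 0,0,0,95,0, 0,0,0,95,0, 0,0,0,95,0]' 30; python3 -m inch '[0,0,0,-30,0, 0,0,0,-70,0, 0,0,0,-110,0, 0,0,0,-140,0, 0,0,0,-140,0]'
python3 - <<'E'
from m import *
im=[ctrl.get_image(n) for n in("top","scene")]
a=cv2.resize(im[0][180:290,150:250],(400,440),interpolation=cv2.INTER_CUBIC)
b=cv2.resize(im[1][190:300,335:435],(400,440),interpolation=cv2.INTER_CUBIC)
cv2.imwrite("pics/lift.png",np.hstack([a,b])[:,:,::-1])
for i in range(3):
  s=ctrl.get_state();print(s["clock"],s["ee_pos"],s["tcp_rot"],s["opening"])
E
```

```text
clock: 2.7
ee_pos: [0.4846, 0.3836, 0.0061]
tcp_rot: [-0.092, 0.996, 0.0, 0.0]
ft_force: [-0.2, -1.3, 4.1]
opening: 0.0157
clock: 3.32
ee_pos: [0.4853, 0.3849, 0.1477]
tcp_rot: [-0.092, 0.996, 0.002, 0.002]
ft_force: [-0.2, 0.2, -2.4]
opening: 0.0153
3.425 [0.48393483 0.3832028  0.14490423] [-9.20188871e-02  9.95757085e-01 -4.01793514e-04 -4.36417704e-04] 0.01592668007939805
3.425 [0.48393483 0.3832028  0.14490423] [-9.20188871e-02  9.95757085e-01 -4.01793514e-04 -4.36417704e-04] 0.01592668007939805
3.425 [0.48393483 0.3832028  0.14490423] [-9.20188871e-02  9.95757085e-01 -4.01793514e-04 -4.36417704e-04] 0.01592668007939805
```

View pics/lift.png

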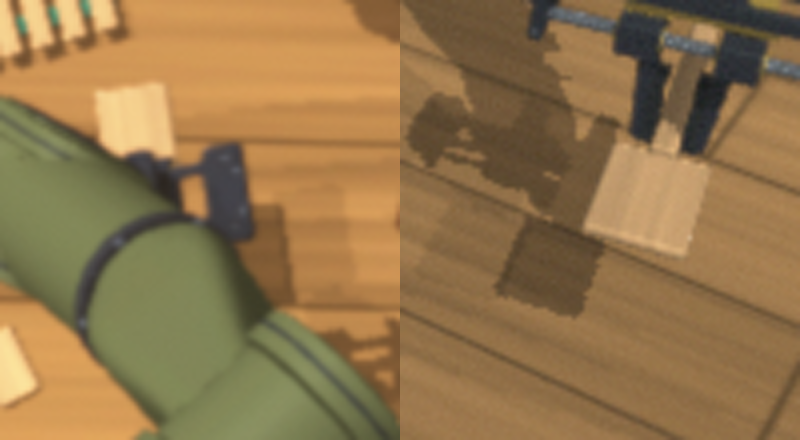

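Held: the opening is 15.9 mm, matching the 16 mm handle. The scene crop shows the spatula level with its blade end at (585,233)–(688,256). I'll check the in-hand offset numerically and carry it over the strip.

```bash
python3 - <<'E'
from h import *
np.set_printoptions(precision=4,suppress=True)
S=lambda u,v:((u-400+.5)/4-.5+335,(v+.5)/4-.5+190)
T=lambda u,v:((u+.5)/4-.5+150,(v+.5)/4-.5+180)
a=[tri(S(585,233),T(164,83)),tri(S(688,256),T(95,92))];print(a)
a=[onz("scene",S(u,v),.148) for u,v in((585,233),(688,256))];b=[onz("top",T(u,v),.148) for u,v in((164,83),(95,92))];print(np.mean(a,0),np.mean(b,0),a,b)
E
python3 -m inch '[0,6,-30,0,0.12, 0,14,-75,0,0.3, 0,22,-120,0,0.48, 0,32,-165,0,0.66, 0,40,-210,0,0.84, 0,48,-255,0,1.02, 0,57,-300,0,1.2, 0,66,-345,0,1.38, 0,73,-385,0,1.56, 0,78,-411,0,1.74]'; python3 -m inch '[0,0,0,0,0.13, 0,0,0,0,0.228, 0,0,0,0,0.228, 0,0,0,0,0.228]'
python3 - <<'E'
from m import *
im=[ctrl.get_image(n) for n in("top","scene")]
cv2.imwrite("pics/top_c.png",im[0][:,:,::-1]);cv2.imwrite("pics/scene_c.png",im[1][:,:,::-1])
a=cv2.resize(im[0][170:280,240:390],(400,293),interpolation=cv2.INTER_CUBIC)
b=cv2.resize(im[1][140:270,180:340],(800,600),interpolation=cv2.INTER_CUBIC)
cv2.imwrite("pics/carry.png",b[:,:,::-1])
for i in range(2):
  im=ctrl.get_image("top");s=ctrl.get_state();q=s["tcp_rot"];print(s["clock"],s["ee_pos"],q,s["opening"],"ytool",np.degrees(np.arctan2(q[1]**2-q[0]**2,2*q[0]*q[1])))
E
```

```text
[(array([0.5908, 0.3791, 0.143 ]), np.float64(0.00040976522003730254)), (array([0.5818, 0.4315, 0.1475]), np.float64(0.000821543800289661))]
[0.5896 0.4063 0.148 ] [0.586  0.4046 0.148 ] [array([0.5971, 0.3806, 0.148 ]), array([0.5821, 0.432 , 0.148 ])] [array([0.5901, 0.3782, 0.148 ]), array([0.5818, 0.431 , 0.148 ])]
clock: 4.68
ee_pos: [0.4816, -0.0372, 0.1443]
tcp_rot: [0.705, 0.709, -0.002, -0.001]
ft_force: [-0.2, 0.4, -0.5]
opening: 0.0153
clock: 5.18
ee_pos: [0.4824, -0.0345, 0.145]
tcp_rot: [0.778, 0.629, -0.001, -0.0]
ft_force: [-0.3, 0.4, 0.3]
opening: 0.0155
5.325 [ 0.48275877 -0.03453568  0.14548113] [ 7.77932069e-01  6.28348347e-01 -1.34844448e-04 -1.80463706e-04] 0.015642589076556444 ytool -12.143254868789615
5.375 [ 0.48280035 -0.03455201  0.14556252] [ 7.78019819e-01  6.28239711e-01 -7.08265208e-05 -1.48056587e-04] 0.015492443494128006 ytool -12.15925732902833
```

View pics/carry.png

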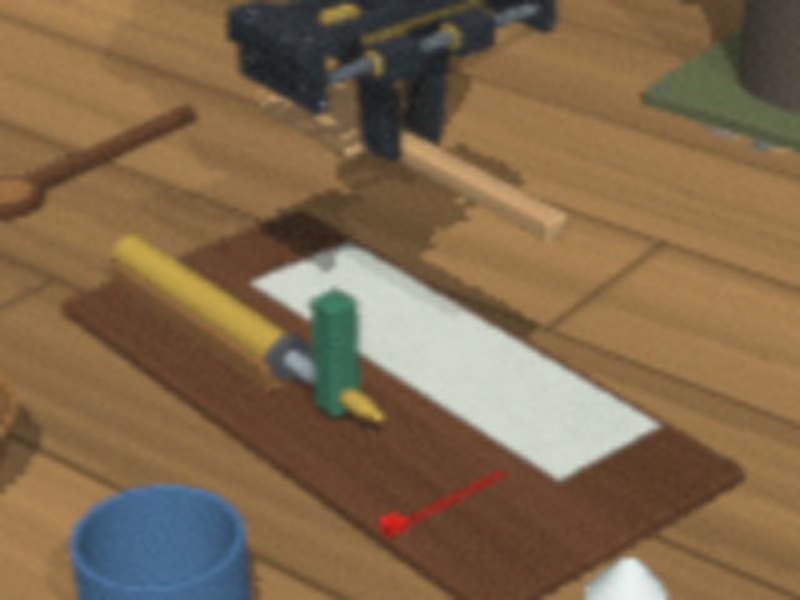

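The spatula hangs level over the strip with its tail at crop (555,218), parallel to the strip. The rod is still home and the post is clear. The lift moved the blade end by only about 3 mm. Lowering by 127 mm.

```bash
python3 -m inch '[0,0,0,40,0, 0,0,0,75,0, 0,0,0,100,0, 0,0,0,115,0, 0,0,0,122,0, 0,0,0,125,0, 0,0,0,127,0, 0,0,0,127,0, 0,0,0,127,0]'; python3 -m inch '[22,0,0,0,0, 32,0,0,0,0, 40,0,0,0,0, 40,0,0,0,0]'; python3 -m inch '[40,0,0,-40,0, 40,0,0,-90,0, 40,0,0,-130,0, 40,-60,0,-160,0, 40,-110,0,-170,0, 40,-130,0,-170,0, 40,-130,0,-170,0]'
python3 - <<'E'
from m import *
im=[ctrl.get_image(n) for n in("top","scene")]
cv2.imwrite("pics/top_p.png",im[0][:,:,::-1]);cv2.imwrite("pics/scene_p.png",im[1][:,:,::-1])
a=cv2.resize(im[0][175:275,240:390],(600,400)[:2],interpolation=cv2.INTER_CUBIC)
b=cv2.resize(im[1][170:270,180:340],(640,400),interpolation=cv2.INTER_CUBIC)
o=np.zeros((600,800,3),np.uint8);o[:300,:450]=cv2.resize(a,(450,300));o[300:,:480]=cv2.resize(b,(480,300))
cv2.imwrite("pics/placed.png",o[:,:,::-1])
s=ctrl.get_state();print(s["clock"],s["ee_pos"],s["opening"],s["joint_positions"])
E
```

```text
clock: 6.5
ee_pos: [0.4832, -0.0346, 0.0191]
tcp_rot: [0.778, 0.628, 0.0, 0.0]
ft_force: [0.1, 0.0, 0.3]
opening: 0.0156
clock: 7.0
ee_pos: [0.4829, -0.0346, 0.0187]
tcp_rot: [0.778, 0.628, 0.0, -0.0]
ft_force: [-0.6, 0.2, 0.5]
opening: 0.0399
clock: 7.88
ee_pos: [0.4547, -0.1633, 0.1888]
tcp_rot: [0.779, 0.626, -0.0, 0.0]
ft_force: [0.1, 0.2, -0.6]
opening: 0.04
7.975 [ 0.45549547 -0.16046755  0.18846785] 0.03991583828191596 [ 0.20023952  0.59073964  0.06862226  2.04563755 -0.0806741   0.50835717
  0.11582208]
```

View pics/placed.png

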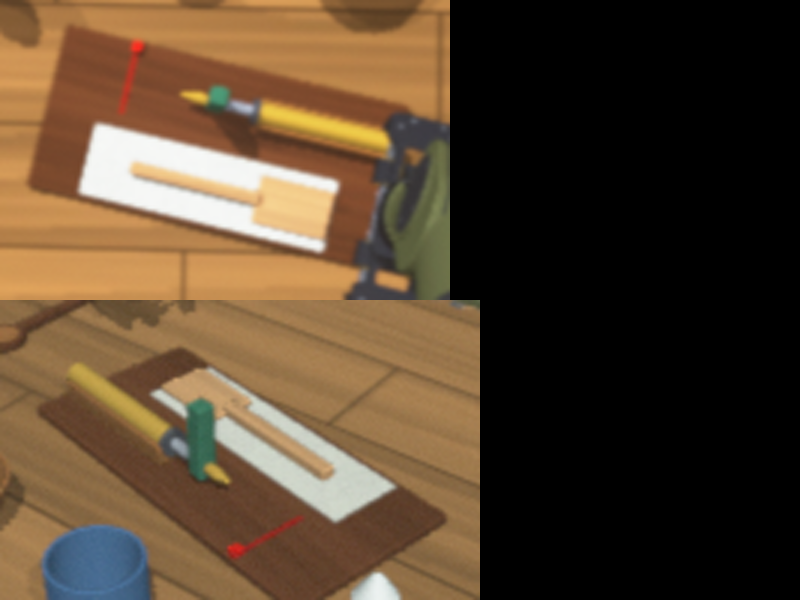

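The spatula lies flat within the strip: blade at top-crop (295,208), tail at (133,169). The rod is untouched. I'll check its ends numerically while moving over the post.

```bash
python3 - <<'E'
from h import *
np.set_printoptions(precision=4,suppress=True)
sc=np.array([.491,.003,.012]);th=np.radians(77.82);ex=np.array([np.cos(th),np.sin(th),0]);ey=np.array([-ex[1],ex[0],0])
f=lambda X:np.array([(X-sc)@ex,(X-sc)@ey,X[2]])
T=lambda u,v:((u+.5)/3-.5+240,(v+.5)/3-.5+175)
S=lambda u,v:((u+.5)/3-.5+180,(v-300+.5)/3-.5+170)
for n,a,z in(("tail",(133,169),.026),("bl",(337,182),.02),("bl",(324,240),.02)): print(n,f(onz("top",T(*a),z)))
print("tail sc",f(onz("scene",S(328,467),.026)),f(tri(S(328,467),T(133,169))[0]))
E
python3 -m inch '[46,50,25,0,0, 46,100,50,0,0, 46,150,75,0,0, 46,184,92,0,0, 46,184,92,30,0, 46,184,92,70,0, 46,184,92,105,0, 46,184,92,125,0, 46,184,92,129,0, 46,184,92,129,0]'
python3 - <<'E'
from m import *
im=[ctrl.get_image(n) for n in("top","scene")]
cv2.imwrite("pics/post.png",cv2.resize(im[1][150:270,180:340],(800,600),interpolation=cv2.INTER_CUBIC)[:,:,::-1])
E
```

```text
tail [0.0873 0.0002 0.026 ]
bl [-0.1377 -0.0396  0.02  ]
bl [-0.1379  0.0268  0.02  ]
tail sc [ 0.0891 -0.0005  0.026 ] [0.0876 0.0004 0.0248]
clock: 9.22
ee_pos: [0.5843, -0.0, 0.0598]
tcp_rot: [0.778, 0.629, 0.0, -0.0]
ft_force: [0.4, 0.3, 0.3]
opening: 0.0463
```

View pics/post.png

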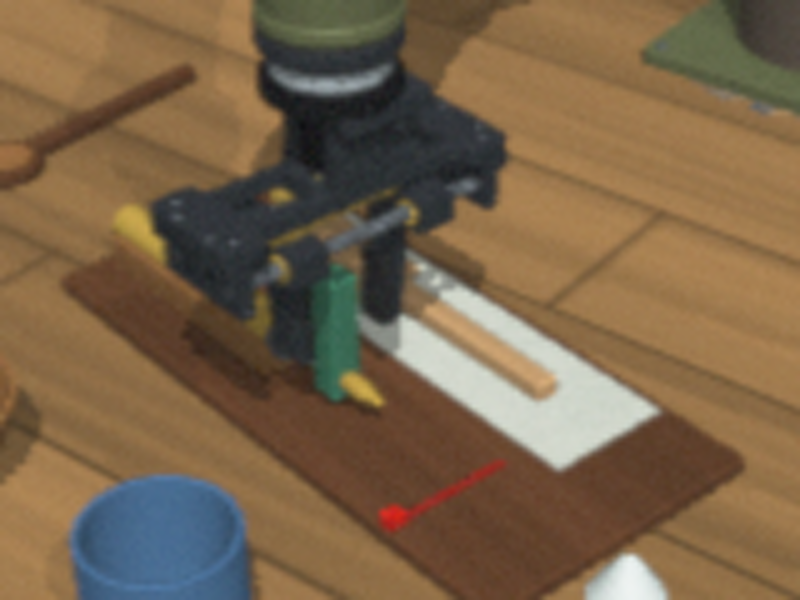

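The placed spatula measures tail (0.087, 0.000) and blade end (−0.138, −0.006) in the strip frame, both well inside the limits. The post (crop (337,330)) stands between the two fingers. I'll close at 45 N and pull.

```bash
python3 -m inch '[0,0,0,0,0, 0,0,0,0,0, 0,0,0,0,0, 0,0,0,0,0, 0,0,0,0,0]' 45; python3 -m inch '[0,8,0,0,0, 0,18,0,0,0, 0,28,0,0,0, 0,38,0,0,0, 0,48,0,0,0, 0,55,0,0,0, 0,60,0,0,0, 0,60,0,0,0, 0,60,0,0,0]'
python3 - <<'E'
from m import *
im=[ctrl.get_image(n) for n in("top","scene")]
a=cv2.resize(im[0][175:245,250:350],(500,350),interpolation=cv2.INTER_CUBIC)
b=cv2.resize(im[1][200:265,220:320],(500,325),interpolation=cv2.INTER_CUBIC)[:250]
cv2.imwrite("pics/pull.png",np.vstack([a,b])[:,:,::-1])
s=ctrl.get_state();print(s["clock"],s["ee_pos"],s["opening"],s["ft_force"])
E
```

```text
clock: 9.95
ee_pos: [0.5851, -0.0015, 0.0601]
tcp_rot: [0.778, 0.628, 0.001, 0.001]
ft_force: [1.4, -0.8, 1.6]
opening: 0.0199
clock: 11.08
ee_pos: [0.597, 0.0539, 0.06]
tcp_rot: [0.779, 0.627, -0.001, 0.002]
ft_force: [1.3, -7.2, 1.8]
opening: 0.0198
11.175 [0.59699508 0.05385377 0.06004208] 0.019815396159832698 [ 1.2410831  -6.70637388  4.08254536]
```

View pics/pull.png

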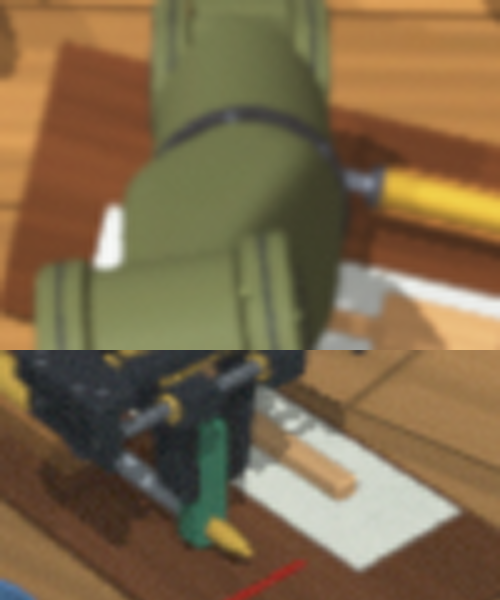

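The top view is now blocked by the arm. The scene view shows the tip at crop (253,555), just short of the red line at (270,578). Measuring both in the scene camera:

```bash
cat > gap.py <<'E'
from m import *
np.set_printoptions(precision=4,suppress=True)
sc=np.array([.491,.003,.012]);th=np.radians(77.82);ex=np.array([np.cos(th),np.sin(th),0]);ey=np.array([-ex[1],ex[0],0])
f=lambda X:np.array([(X-sc)@ex,(X-sc)@ey,X[2]])
def run(im,tip,n="scene"):
    h=cv2.cvtColor(im,cv2.COLOR_BGR2HSV).astype(int)
    w=(245,235,45,30) if n=="scene" else (270,180,30,35)
    m=win(((h[...,0]<7)|(h[...,0]>174))&(h[...,1]>150)&(h[...,2]>80),*w)
    ys,xs=np.nonzero(m);wt=h[ys,xs,1]-140
    P=np.array([f(onz(n,(x,y),.012)) for x,y in zip(xs,ys)])
    k=(P[:,1]>-.118)&(P[:,1]<-.065)
    c=np.polyfit(P[k,1],P[k,0],1,w=np.sqrt(wt[k]));print(n,"line x at rod",np.polyval(c,-.0925),"slope",c[0],k.sum(),"mean x",np.average(P[k,0],weights=wt[k]))
    if tip: print("tip",f(onz(n,tip,.034)))
E
python3 - <<'E'
from gap import *
run(cv2.imread("pics/scene_p.png"),None); run(cv2.imread("pics/top_p.png"),None,"top")
S=lambda u,v:((u+.5)/5-.5+220,(v-350+.5)/5-.5+200)
im=cv2.cvtColor(ctrl.get_image("scene"),cv2.COLOR_RGB2BGR);cv2.imwrite("pics/scene_q.png",im)
run(im,S(253,555))
# yellow tip by colour: extreme pixel along rod, same rule at home and now
for nm in("scene_p","scene_q"):
    h=cv2.cvtColor(cv2.imread(f"pics/{nm}.png"),cv2.COLOR_BGR2HSV).astype(int)
    m=win((h[...,0]>18)&(h[...,0]<32)&(h[...,1]>150)&(h[...,2]>110),*((244,222,22,16) if nm=="scene_p" else (258,228,22,18)))
    ys,xs=np.nonzero(m);P=np.array([f(onz("scene",(x,y),.034)) for x,y in zip(xs,ys)]);print(nm,len(P),"max x",np.sort(P[:,0])[-3:],P[P[:,0].argmax()])
E
```

```text
scene line x at rod 0.11442828196724499 slope -0.002479524946808616 36 mean x 0.11442303878401118
top line x at rod 0.11577913376212493 slope 0.01233124606468354 41 mean x 0.11577563690383684
scene line x at rod 0.11430744031143626 slope -0.0003770404917092641 38 mean x 0.11430691846612366
tip [ 0.1131 -0.0925  0.034 ]
scene_p 23 max x [0.0495 0.0513 0.0531] [ 0.0531 -0.0915  0.034 ]
scene_q 29 max x [0.1074 0.1091 0.1109] [ 0.1109 -0.0912  0.034 ]
```

The gap to the mark is 1.3 mm by the scene camera alone and about 3 mm via the top view. I'll pull 2 mm more, hold, and verify.

```bash
python3 -m inch '[0,2,0,0,0, 0,2,0,0,0, 0,2,0,0,0, 0,2,0,0,0, 0,2,0,0,0]'
python3 - <<'E'
from gap import *
im=cv2.cvtColor(ctrl.get_image("scene"),cv2.COLOR_RGB2BGR);cv2.imwrite("pics/scene_r.png",im)
run(im,None)
h=cv2.cvtColor(im,cv2.COLOR_BGR2HSV).astype(int)
m=win((h[...,0]>18)&(h[...,0]<32)&(h[...,1]>150)&(h[...,2]>110),258,228,24,20)
ys,xs=np.nonzero(m);P=np.array([f(onz("scene",(x,y),.034)) for x,y in zip(xs,ys)]);print(np.sort(P[:,0])[-3:])
cv2.imwrite("pics/final.png",cv2.resize(im[190:265,220:320],(800,600),interpolation=cv2.INTER_CUBIC))
s=ctrl.get_state();print(s["clock"],s["ee_pos"],s["opening"],s["ft_force"],s["qvel"])
E
```

```text
clock: 11.85
ee_pos: [0.5974, 0.0556, 0.06]
tcp_rot: [0.779, 0.627, -0.001, 0.002]
ft_force: [0.8, -7.0, 4.1]
opening: 0.0194
scene line x at rod 0.11434639216094257 slope 0.010021712985584961 37 mean x 0.11435229318236204
[0.1077 0.1091 0.1109]
11.9 [0.5974 0.0556 0.06  ] 0.01917236623252889 [ 0.59   -7.7493  3.3835] [-0.0001  0.001  -0.0014  0.0009  0.0002  0.0003  0.0002]
```

View pics/final.png

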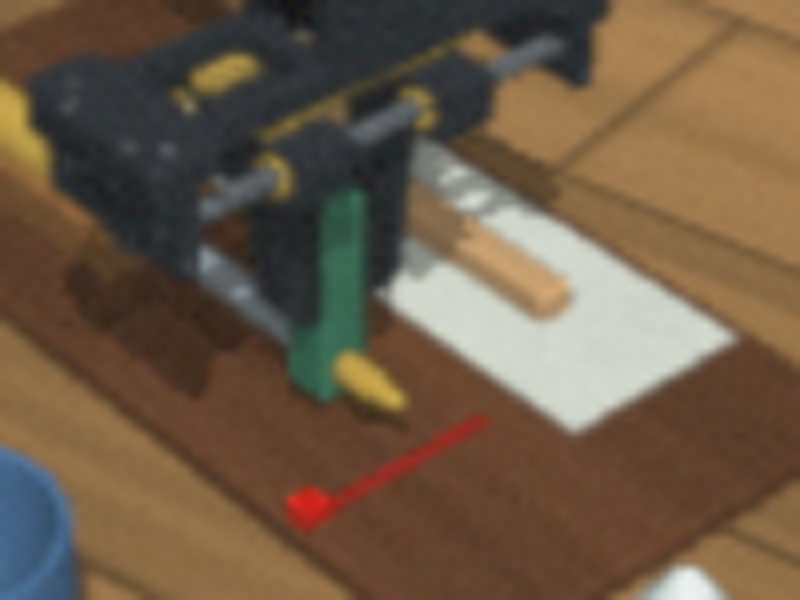

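The tip (crop (405,408)) stands over the line, and the spatula tail (550,295) is undisturbed. TCP travel is 58.4 mm, which puts the tip at about 0.1136 against a line at 0.1144–0.1158. I'll nudge 1.5 mm more and wait to rule out creep.

```bash
python3 -m inch '[0,1.5,0,0,0, 0,1.5,0,0,0, 0,1.5,0,0,0, 0,1.5,0,0,0, 0,1.5,0,0,0, 0,1.5,0,0,0, 0,1.5,0,0,0, 0,1.5,0,0,0, 0,1.5,0,0,0]'
cat > tip.py <<'E'
from gap import *
L=[]
ims=[("p",cv2.imread("pics/scene_p.png")),("q",cv2.imread("pics/scene_q.png")),("r",cv2.imread("pics/scene_r.png"))]+[(f"now{i}",cv2.cvtColor(ctrl.get_image("scene"),cv2.COLOR_RGB2BGR)) for i in range(3)]
for nm,im in ims: # sub-pixel saturation-edge along rod axis
    x=np.arange(.04,.08,.0005)+(0 if nm=="p" else .055)
    v=[]
    for a in x:
        p=proj("scene",sc+ex*a+ey*-.0922+np.array([0,0,.022])).astype(np.float32)
        v.append(cv2.getRectSubPix(im,(1,1),tuple(map(float,p)))[0,0].astype(float)[1:].sum())
    v=np.array(v);hi,lo=np.median(v[:15]),np.median(v[-25:]);k=np.nonzero(v>(hi+lo)/2)[0]
    print(nm,"edge x",round(x[k[-1]],4),hi,lo)
s=ctrl.get_state();print(s["clock"],s["ee_pos"],s["opening"],s["ft_force"])
E
python3 tip.py
```

```text
clock: 13.02
ee_pos: [0.5977, 0.0569, 0.06]
tcp_rot: [0.779, 0.627, -0.001, 0.002]
ft_force: [-0.1, -8.0, 4.1]
opening: 0.0196
p edge x 0.0535 341.0 169.0
q edge x 0.11 355.0 175.0
r edge x 0.1105 355.0 178.0
now0 edge x 0.111 357.0 174.0
now1 edge x 0.111 357.0 174.0
now2 edge x 0.111 354.0 177.0
13.175 [0.5977 0.0569 0.06  ] 0.019774249532517 [ 0.4084 -6.7792  4.0649]
```

The pointer edge advanced 57.5 mm against 59.7 mm by TCP, which is about the pixel resolution (1 px ≈ 2 mm). Both put the tip 0–3 mm short of the mark, inside the ±6 mm limit. One last 1.5 mm nudge will centre it between the estimates, then I'll recheck stillness.

```bash
python3 -m inch '[0,1.5,0,0,0, 0,1.5,0,0,0, 0,1.5,0,0,0, 0,1.5,0,0,0, 0,1.5,0,0,0, 0,1.5,0,0,0, 0,1.5,0,0,0, 0,1.5,0,0,0]'; python3 tip.py
```

```text
clock: 14.18
ee_pos: [0.598, 0.0583, 0.06]
tcp_rot: [0.779, 0.627, -0.002, 0.002]
ft_force: [0.4, -7.1, 3.6]
opening: 0.0196
p edge x 0.0535 341.0 169.0
q edge x 0.11 355.0 175.0
r edge x 0.1105 355.0 178.0
now0 edge x 0.113 358.0 175.0
now1 edge x 0.113 356.0 175.0
now2 edge x 0.113 356.0 177.0
14.325 [0.5979 0.0583 0.06  ] 0.019831755627722485 [ 0.1415 -8.2092  4.4003]
```

By the pointer edge the tip is now at 0.1147, and by TCP travel at 0.116. The line is at 0.1144–0.1158, and the spring pull is about 7–8 N and steady. Handing in.

```bash
python3 -c "
from rig import ctrl
print(ctrl.job_done())"
```

```text
the job is handed in; nothing more can be done
None
```

The job is handed in, at about 14.3 s of the 53 s allowed; no verdict was reported. I laid the larger pale spatula on the paper strip and let go of it. I then pulled the rod out by its green post and was still holding it at the mark at 45 N grip.

- **Spatula:** it lies flat, blade towards board −x. Its ends measured x = +0.087 m and −0.138 m (limit ±0.148) and y = 0 and −6 mm (limit ±22). I measured this before the pull; later pictures showed its tail undisturbed.
- **Rod:** the pointer edge in the scene view puts the tip at 0.1147 m and the TCP travel at 0.116 m. The red line measured 0.1144 m (scene) and 0.1158 m (top), so the tip is within about 2 mm of the mark (limit 6 mm). The tip did not move over the last three pictures, and the wrist felt a steady 7–8 N.
- **Disagreements:** after one 3.5 mm pull the image edge advanced only about 1 mm, but it had caught up to within 2 mm after the last nudge, about the pixel size. My first triangulation of the strip centre was off by 15 mm because of perspective, so I used plane intersections in both views instead. The top view was blocked by the arm during the pull, so the final tip check rests on the scene camera and the TCP.
- **Other goods:** I did not re-measure their positions; the arm was not seen touching any of them.

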